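# Seat the grinding jar on the bench mill and enable it with its key

### The arm

A 7-joint arm with a two-finger parallel gripper is mounted at the origin on the work surface. World frame = base frame: x ahead of the robot, y to its left, z up, the work surface at z = 0. Lengths are in m, angles in rad, forces in N, time in s.
With the tool pointing down it reaches from about 0.4 to 0.85 m from the base axis. Payload 4.5 kg.
Tool frame: the origin (TCP) lies midway between the tips of the shut fingers; the grasp point (between the pads) lies 19 mm behind it; z points along the fingers, y is the line along which they close (so a half turn about z gives the same grasp; the last joint's range is limited). The gripper opens to 85 mm and grips with 20 to 120 N. Pads are 22 mm wide; open, the fingers measure 114 mm over their backs; the gripper's body (76 mm by 85 mm) begins 54 mm behind the grasp point. The pads swing forward as they close: fully open they stand 13 mm farther back than shut.
Start: joints at [1.202, 0.689, -0.195, 1.565, 0.157, 0.902, -0.215], TCP at [0.245, -0.575, 0.231] pointing down, gripper open.
Joint ranges: [-3.01, 3.01], [-0.46, 2.08], [-1.47, 1.51], [0.13, 2.56], [-1, 4.14], [0.04, 2.09], [-2.66, 2.66]. Speed limits (rad/s): [2.57, 2.57, 3.14, 3.14, 3.14, 3.14, 3.14].

### API

Orientations are given as a unit quaternion [w, x, y, z].
In Python, from plant import ctrl, optics gives the robot as it stands.
- The arm moves only by the tool move_arm, never from a script. Its argument "series" is a list of rows, each an object of numbers: "tx", "ty", "tz": the shift along the tool's x, y, z in cm; "twist": the turn about the tool's z in degrees; "gripper": the opening, from 0 (shut) to 1 (fully open). In form: [{"tx": .., "ty": .., "tz": .., "twist": .., "gripper": ..}, ...]. A call has 1 to 12 rows; each row is the pose to reach, as a shift and turn from the pose commanded when the call began, along the tool's axes at that moment; what a row does not reach only later rows make up. A row lasts 1/10 s, in which the tool goes at most 50 mm and 8.59 degrees, less where a joint would pass 70% of its speed; a pose out of reach is approached as far as the arm can. A call with a gripper value outside its range is refused whole. The fingers move at their own pace and stop on an object; the grip force is fixed at half the most. Time passes only in rows, so rows that repeat a pose let the fingers close. It gives the time, the measured TCP pose, the force, the opening and the grip force at its end, in the units of the state.
- ctrl.get_obs(): the state, without advancing time (a new reading comes with each control period).
- optics.capture(name): name is "scene" or "top" or "wrist"; returns a dict with "image" (420x560x3 uint8, red, green, blue), "camera_matrix" (3x3 intrinsics, pixels), "xyz" and "attitude" of the camera in the world. Camera axes: x right, y down, z forward; pixel columns grow to the right and rows downward; lengths in m; the calibration is good to about 2 mm. The wrist camera is an equidistant fisheye: a pixel r from the principal point sees the ray r / f radians off the axis. A picture is of the moment at which its call begins. There is no depth.
- ctrl.hand_in(): hands the job in; it is judged then, once.
The state is a dict: "clock": time; "q": joint angles; "joint_vel": joint speeds; "joint_torque": joint torques, N m; "eef_pos": TCP position; "tcp_rot": TCP orientation; "force": force on the tool from outside, world axes, zero at the start; "ft_torque": the same for the moment, N m; "width": opening from 0.0 (shut) to 1.0 (fully open); "gripper_force": force on a finger pad.
Only numpy, scipy, OpenCV 4.12 (cv2) and the standard library are available. Lean on these libraries where they do the work, as an engineer would, in place of code of your own. Each camera call takes 0.05 s, during which the arm holds its last target. There are 200 camera calls.

### The job

Put the yellow grinding jar on the bench mill: set it upright inside the collar and feel for the angle at which it drops over the two drive pegs, fully home, without slamming it down. Then take the red key from its stand, push it fully into the mill's key switch and turn it clockwise to its stop; leave the key in. Do not knock over or push away the other things on the bench.

Things in the scene. Friction and masses are not known exactly. Their poses are not given: they have to be found in the camera images.
- jar: yellow grinding jar, white lid, closed, 0.4 to 0.65 kg, 125 mm tall, 84 mm diameter at the lid (z 70 to 85 mm), 80 mm below. Origin at the centre of the underside, z up. Its foot is four black lugs 12 mm high; between them run two crossing channels, 13 mm wide, 12 mm deep, along the jar's x and y, open below and at the sides: the jar fits the pegs at every quarter turn
- jar_handle (a point): centre of the white upright bar handle on the jar's lid, 105 mm above the jar's origin; bar 50 mm along x, 16 mm thick along y, from z = 85 to 125 mm of the jar: grip it across y. Axes as the jar's
- mill: bench mill, fixed: white housing 200 mm (x) by 280 mm (y), top face 66 mm above its origin (centre of its underside). At its (0, -60 mm) a grey collar (inner radius 46 mm, outer 52, top 76 mm above the table) round a dark drive plate of radius 43 mm; at its (0, +80 mm) the key switch on a yellow disc
- seat (a point): centre of the drive plate's upper face, 72 mm above the table, axes as the mill's. When the jar is home its origin is here. Two brass pegs, 8 mm diameter, 10 mm high, stand facing one another, each 22 mm from the centre, at an angle that differs every time and is not reported: look, or feel for it
- seat_pegs (a point): centre between the peg tops, 10 mm above the seat, axes as the mill's (not the pegs'). Off the pegs' angle the jar's foot stops at this height; within about 4 degrees of it (and 1 mm sideways) it goes down over the pegs. The plate is braked (2 Nm) and keeps its angle under a light press (5 N); beside the right angle the foot sinks a millimetre
- key: red key, 40 g, standing blade down in its stand. Origin at the blade's lower tip, z up. Blade 15 mm along x, 7 mm along y, 18 mm long; a shoulder disc 22 mm in diameter from z = 18 to 22 mm; a red paddle head 28 mm along x, 10 mm thick along y, z = 22 to 58 mm: grip it across y
- key_stand: blue block 60 x 60 x 66 mm, fixed, on a 74 mm square foot plate, with a slot in its top that holds the key; the key's shoulder rests on the top. Origin at the centre of its underside
- key_slot (a point): centre of the mouth of the key switch's slot, 90 mm above the table, in the top of a 30 mm square steel block 24 mm high. x along the slot's length, z up; turns with the switch. Slot 17.5 mm (x) by 9.5 mm (y), 21 mm deep; fully in, the key's shoulder rests on the mouth, its tip 18 mm below. The key's x must lie along the slot's x, either way round
- key_switch (a joint): angle of the key switch in rad, 0 = off, growing clockwise seen from above to the stop at 1.05 = on; light friction (0.06 Nm), stays where it is left; starts between 0 and 0.12. With the key there is up to 0.2 rad of play
- spare_jar: bystander: spare grinding jar, same shape and size as the task's jar but grey with a blue lid and handle; loose; origin at the centre of its underside
- reagent: bystander: amber bottle, 60 mm diameter, 130 mm tall, loose; origin at the centre of its underside
- cup_a: bystander: clear specimen cup with red cap, 56 mm diameter, 60 mm tall, loose; origin at the centre of its underside
- cup_b: bystander: second cup like cup_a
- slide_box: bystander: closed blue slide box 100 x 80 x 35 mm, loose; origin at the centre of its underside
- wipes: bystander: green box of wipes 120 x 80 x 60 mm, loose; origin at the centre of its underside

How it is judged:
By the outcome, as a careful person would: the job done as asked, in the order asked, and still so for the second after the job is handed in, with the robot touching nothing.
It also fails if it takes over 72 s, if anything falls off the work surface, if the arm or the gripper's body presses on something with over 40 N, if the wrist force passes 120 N, or if a joint passes its speed limit or range.

## Working session

There is one attempt and no reset: what is moved stays moved. The work goes in short steps, Python scripts to look and compute and a tool call to move; the robot and the scene stay as the last step left them, time stands still between calls to the robot, and variables do not carry over. Pictures are saved under pics/ and viewed, at most 10 in all, crops included, and the job is handed in when it is done.

Besides the shell and the picture viewer there is one more tool, called after "Call:" as name(argument=value, ...), one argument or row to a line, values as JSON. move_arm: Moves the arm, as the interface text tells. Its arguments: {"type":"object","properties":{"series":{"type":"array"}},"required":["series"]}

```bash
ls; mkdir -p pics
python3 - <<'E'
from plant import ctrl, optics
import cv2,pickle
o=ctrl.get_obs(); print({k:o[k] for k in("clock","eef_pos","tcp_rot","force","width")})
d={}
for n in("scene","top","wrist"):
    c=optics.capture(n); d[n]=c; cv2.imwrite(f"pics/{n}0.png",c["image"][:,:,::-1]); print(n,c["camera_matrix"],c["xyz"],c["attitude"])
pickle.dump(d,open("c0.pkl","wb"))
E
```

```text
pics
{'clock': 0.0, 'eef_pos': array([ 0.24468013, -0.57437833,  0.23043318]), 'tcp_rot': array([-9.33282444e-04,  9.79776343e-01,  2.00093416e-01, -2.68922464e-04]), 'force': array([-0.03668254,  0.11733152, -0.34485539]), 'width': 1.002043853360975}
scene [[458.93271257   0.         286.26991505]
 [  0.         458.93271257 212.50290477]
 [  0.           0.           1.        ]] [1.0484366  0.44857945 0.79292442] [-0.13484823  0.35755836  0.85711714 -0.34542463]
top [[425.84873469   0.         282.48858313]
 [  0.         425.84873469 212.64145732]
 [  0.           0.           1.        ]] [ 0.40702028 -0.03654402  0.97404608] [ 0.07293639 -0.67312833  0.73153955 -0.08017746]
wrist [[325.1922621    0.         280.90724724]
 [  0.         325.1922621  208.61381613]
 [  0.           0.           1.        ]] [ 0.31857682 -0.54273823  0.37137922] [ 0.13077648  0.82404543 -0.54420384 -0.08768594]
```

View pics/top0.png

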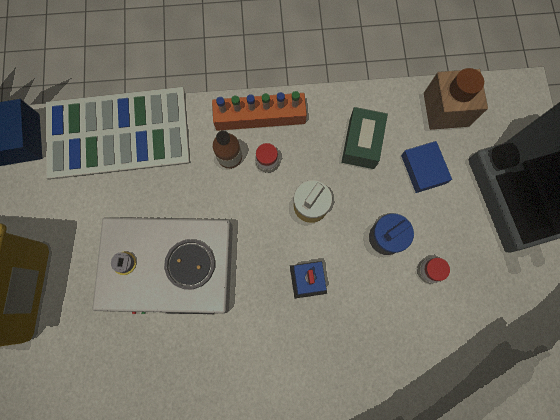

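View pics/scene0.png

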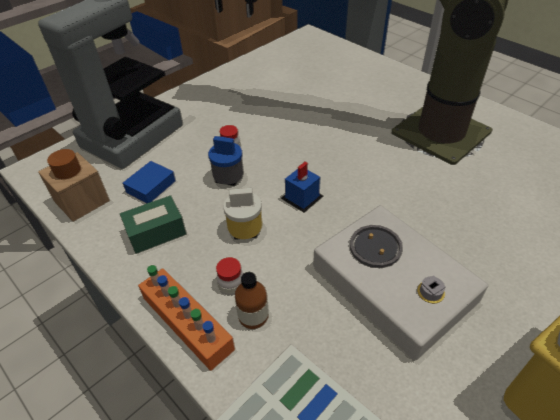

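The top view shows the jar lid at (313,200), the key stand at (309,279) with the key at (311,276), the mill collar at (190,264) with pegs near (179,261) and (199,267), and the switch at (122,262). The scene view agrees: jar (243,213), key (303,180), collar (376,246), switch (432,288).

```bash
cat > h.py <<'E'
import numpy as np,cv2,pickle
from scipy.spatial.transform import Rotation as R
def rot(q): return R.from_quat([q[1],q[2],q[3],q[0]])
def ray(c,uv,fish=False):
    K=c["camera_matrix"]; x=(uv[0]-K[0,2])/K[0,0]; y=(uv[1]-K[1,2])/K[1,1]
    if fish:
        r=np.hypot(x,y); s=np.sin(r)/max(r,1e-9); v=np.array([x*s,y*s,np.cos(r)])
    else: v=np.array([x,y,1.])
    return rot(c["attitude"]).apply(v)
def onz(c,uv,z,fish=False):
    v=ray(c,uv,fish); p=np.array(c["xyz"]); return p+v*(z-p[2])/v[2]
def cross(c1,u1,c2,u2,f1=False,f2=False):
    a,b=ray(c1,u1,f1),ray(c2,u2,f2); p,q=np.array(c1["xyz"]),np.array(c2["xyz"])
    s=np.linalg.lstsq(np.stack([a,-b],1),q-p,rcond=None)[0]
    A,B=p+s[0]*a,q+s[1]*b; return (A+B)/2,np.linalg.norm(A-B)
def proj(c,P,fish=False):
    v=rot(c["attitude"]).inv().apply(np.array(P)-np.array(c["xyz"])); K=c["camera_matrix"]
    if fish:
        r=np.hypot(v[0],v[1]); t=np.arctan2(r,v[2]); m=t*v[:2]/max(r,1e-9)
    else: m=v[:2]/v[2]
    return m*K[0,0]+K[:2,2]
E
python3 - <<'E'
from h import *
d=pickle.load(open("c0.pkl","rb"));t=d["top"];s=d["scene"]
for n,a,z in[("jar lid",(313,200),.085),("stand",(309,279),.066),("collar",(190,264),.076),("switch",(122,262),.09),("pegA",(179,261),.082),("pegB",(199,267),.082),("spare",(391,233),.085)]: print(n,onz(t,a,z).round(4))
print(cross(t,(190,264),s,(376,246)),cross(t,(122,262),s,(432,287)))
im=t["image"]
a=cv2.resize(im[205:325,85:240],None,fx=5,fy=5,interpolation=cv2.INTER_CUBIC)
b=cv2.resize(im[175:305,280:345],None,fx=4.6,fy=4.6,interpolation=cv2.INTER_CUBIC)
cv2.imwrite("pics/mill.png",a[:,:,::-1]);cv2.imwrite("pics/jarkey.png",b[:,:,::-1])
E
```

```text
jar lid [ 0.6248 -0.1217  0.085 ]
stand [ 0.459  -0.0982  0.066 ]
collar [0.5103 0.1489 0.076 ]
switch [0.5245 0.2862 0.09  ]
pegA [0.5178 0.1704 0.082 ]
pegB [0.5018 0.1292 0.082 ]
spare [ 0.5394 -0.2791  0.085 ]
(array([0.51092036, 0.15039225, 0.06971495]), np.float64(0.0004400014670674303)) (array([0.52577723, 0.28886797, 0.08200086]), np.float64(0.0006547980788057101))
```

View pics/mill.png

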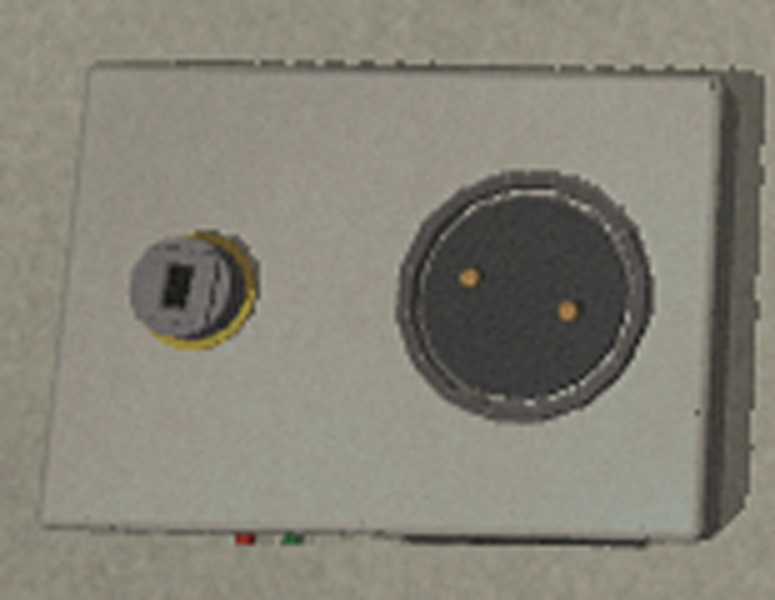

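View pics/jarkey.png

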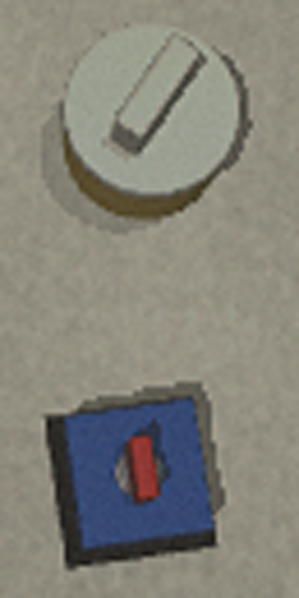

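The mill crop shows the slot centred at (178,286), its long side vertical (179,266)→(177,306), and the pegs at (470,277) and (567,310). The other crop shows the handle top running from about (128,132) to (190,42), and the key head top from (146,436) to (148,499).

Run:
```python
from h import *
d=pickle.load(open("c0.pkl","rb"));t=d["top"];s=d["scene"]
def m(u,z): return onz(t,((u[0]+.5)/5-.5+85,(u[1]+.5)/5-.5+205),z)
def k(u,z): return onz(t,((u[0]+.5)/4.6-.5+280,(u[1]+.5)/4.6-.5+175),z)
def ln(n,a,b):
    e=b-a; print(n,((a+b)/2).round(4),"len",np.linalg.norm(e).round(4),"ang",np.degrees(np.arctan2(e[1],e[0])).round(1))
ln("pegs",m((470,277),.082),m((567,310),.082))
ln("slot",m((179,266),.09),m((177,306),.09))
ln("handle",k((128,132),.125),k((190,42),.125))
ln("key",k((146,436),.102),k((148,499),.102))
ln("milltop edge",m((90,68),.066),m((718,72),.066))
ln("milledge2",m((90,68),.066),m((43,524),.066))
ln("collar",m((397,295),.076),m((654,297),.076))
ln("stand edge",k((66,415),.066),k((195,398),.066))
ln("stand diag",k((66,415),.066),k((213,530),.066))
ln("lid",k((62,105),.085),k((241,105),.085))
print(rot([-9.33282444e-04,9.79776343e-01,2.00093416e-01,-2.68922464e-04]).as_matrix().round(3))
```

```text
pegs [0.5114 0.1512 0.082 ] len 0.0434 ang -113.2
slot [0.5253 0.29   0.09  ] len 0.0166 ang 177.1
handle [ 0.6286 -0.1217  0.125 ] len 0.0505 ang -39.1
key [ 0.4621 -0.1015  0.102 ] len 0.0276 ang 176.2
milltop edge [0.6145 0.2007 0.066 ] len 0.2733 ang -95.1
milledge2 [0.5304 0.3458 0.066 ] len 0.1936 ang 174.7
collar [0.5108 0.1495 0.076 ] len 0.1081 ang -95.2
stand edge [ 0.4928 -0.0993  0.066 ] len 0.0603 ang -87.3
stand diag [ 0.4625 -0.1003  0.066 ] len 0.0849 ang -132.8
lid [ 0.6305 -0.1213  0.085 ] len 0.0839 ang -94.8
[[ 0.92   0.392 -0.001]
 [ 0.392 -0.92   0.002]
 [-0.    -0.002 -1.   ]]
```

Call:
move_arm(
  series=[
    {"tx": 53.1,"ty": -26.6,"tz": 0,"twist": -117.8,"gripper": 1},
    {"tx": 53.1,"ty": -26.6,"tz": 0,"twist": -117.8,"gripper": 1},
    {"tx": 53.1,"ty": -26.6,"tz": 0,"twist": -117.8,"gripper": 1},
    {"tx": 53.1,"ty": -26.6,"tz": 0,"twist": -117.8,"gripper": 1},
    {"tx": 53.1,"ty": -26.6,"tz": 0,"twist": -117.8,"gripper": 1},
    {"tx": 53.1,"ty": -26.6,"tz": 0,"twist": -117.8,"gripper": 1},
    {"tx": 53.1,"ty": -26.6,"tz": 0,"twist": -117.8,"gripper": 1},
    {"tx": 53.1,"ty": -26.6,"tz": 0,"twist": -117.8,"gripper": 1},
    {"tx": 53.1,"ty": -26.6,"tz": 0,"twist": -117.8,"gripper": 1},
    {"tx": 53.1,"ty": -26.6,"tz": 0,"twist": -117.8,"gripper": 1},
    {"tx": 53.1,"ty": -26.6,"tz": 0,"twist": -117.8,"gripper": 1},
    {"tx": 53.1,"ty": -26.6,"tz": 0,"twist": -117.8,"gripper": 1},
  ],
)

```text
clock: 1.35
eef_pos: [0.6305, -0.1197, 0.2312]
tcp_rot: [-0.0, 0.449, 0.893, 0.0]
force: [0.8, -0.7, -0.6]
width: 0.998
gripper_force: 0.0
```

```bash
cat >> h.py <<'E'
def go(o,P,yaw):
    r=rot(o["tcp_rot"]); M=r.as_matrix(); y=np.degrees(np.arctan2(M[1,0],M[0,0]))
    t=r.inv().apply(np.array(P)-o["eef_pos"])*100
    return "tx %.2f ty %.2f tz %.2f twist %.2f"%(*t,-((yaw-y+180)%360-180)), "yaw %.2f"%y
E
python3 - <<'E'
from h import *
from plant import ctrl,optics
o=ctrl.get_obs(); print(o["eef_pos"],o["clock"],o["q"].round(2),o["force"].round(2)); print(go(o,[.629,-.1215,.16],140.9))
c=optics.capture("wrist");pickle.dump(c,open("w1.pkl","wb"));cv2.imwrite("pics/w1.png",c["image"][:,:,::-1])
print(proj(c,[.629,-.1215,.125],True),proj(c,[.5114,.1512,.082],True))
E
```

```text
[ 0.63047172 -0.11967173  0.2311601 ] 1.35 [ 0.45  0.77 -0.65  1.5   0.51  1.04  0.32] [ 0.76 -0.68 -0.6 ]
('tx -0.06 ty -0.23 tz 7.12 twist -14.28', 'yaw 126.62')
[277.09964418 208.71669502] [349.23661574 -92.74908808]
```

View pics/w1.png

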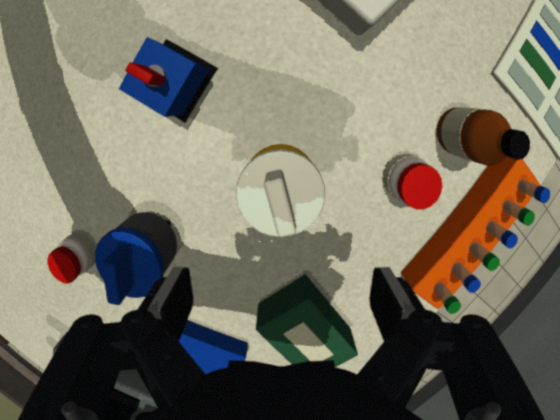

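The wrist view shows the jar lid at (281,192) with its handle near (279,203); the bottle and cup are clear on the right, and the spare jar is clear on the left. I need a zoom on the handle.

Run:
```python
from h import *
c=pickle.load(open("w1.pkl","rb"))
cv2.imwrite("pics/w1z.png",cv2.resize(c["image"][140:245,230:335],None,fx=5,fy=5,interpolation=cv2.INTER_CUBIC)[:,:,::-1])
```

```text
(no output)
```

View pics/w1z.png

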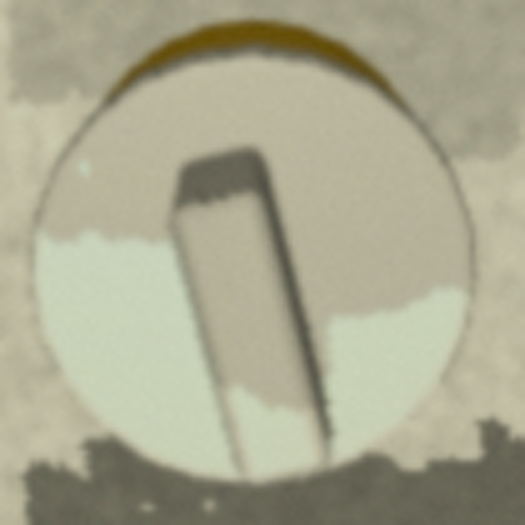

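The zoom shows the handle top's corners at (177,210), (263,190), (325,463) and (243,480).

Run:
```python
from h import *
c=pickle.load(open("w1.pkl","rb"))
P=[onz(c,((u+.5)/5-.5+230,(v+.5)/5-.5+140),.125,True) for u,v in[(177,210),(263,190),(325,463),(243,480)]]
a,b=(P[0]+P[1])/2,(P[2]+P[3])/2;e=b-a
print(((a+b)/2).round(4),np.linalg.norm(e),np.linalg.norm(P[0]-P[1]),np.degrees(np.arctan2(e[1],e[0])))
Q=[onz(c,((u+.5)/5-.5+230,(v+.5)/5-.5+140),.085,True) for u,v in[(33,270),(475,260),(255,52)]]
print((Q[0]+Q[1])/2,np.linalg.norm(Q[0]-Q[1]),Q[2])
```

```text
[ 0.6303 -0.1192  0.125 ] 0.046769505395690934 0.013789633620416946 -40.75257137521947
[ 0.62957086 -0.11794148  0.085     ] 0.0813660829265532 [ 0.60640181 -0.0864044   0.085     ]
```

Call:
move_arm(
  series=[
    {"tx": 0,"ty": -0.1,"tz": 3,"twist": -7,"gripper": 0.5},
    {"tx": 0,"ty": -0.1,"tz": 6,"twist": -13.4,"gripper": 0.5},
    {"tx": 0,"ty": -0.1,"tz": 9,"twist": -13.4,"gripper": 0.5},
    {"tx": 0,"ty": -0.1,"tz": 11,"twist": -13.4,"gripper": 0.5},
    {"tx": 0,"ty": -0.1,"tz": 12.5,"twist": -13.4,"gripper": 0.5},
    {"tx": 0,"ty": -0.1,"tz": 13.5,"twist": -13.4,"gripper": 0.5},
    {"tx": 0,"ty": -0.1,"tz": 14,"twist": -13.4,"gripper": 0.4},
    {"tx": 0,"ty": -0.1,"tz": 14,"twist": -13.4,"gripper": 0},
    {"tx": 0,"ty": -0.1,"tz": 14,"twist": -13.4,"gripper": 0},
    {"tx": 0,"ty": -0.1,"tz": 14,"twist": -13.4,"gripper": 0},
    {"tx": 0,"ty": -0.1,"tz": 14,"twist": -13.4,"gripper": 0},
    {"tx": 0,"ty": -0.1,"tz": 14,"twist": -13.4,"gripper": 0},
  ],
)

```text
clock: 2.6
eef_pos: [0.6285, -0.1227, 0.0916]
tcp_rot: [0.0, 0.345, 0.939, -0.0]
force: [-0.8, 0.5, -2.2]
width: 0.176
gripper_force: 60.6
```

Call:
move_arm(
  series=[
    {"tz": -0.5,"gripper": 0},
    {"tz": -1.5,"gripper": 0},
    {"tz": -3,"gripper": 0},
    {"tz": -5,"gripper": 0},
    {"tz": -7,"gripper": 0},
    {"tz": -9,"gripper": 0},
    {"tz": -11,"gripper": 0},
    {"tz": -12.5,"gripper": 0},
    {"tz": -13.5,"gripper": 0},
    {"tz": -14,"gripper": 0},
    {"tz": -14,"gripper": 0},
  ],
)

```text
invalid input at $.series[0]: expected keys tx, ty, tz, twist, gripper
```

Run:
```python
from h import *
from plant import ctrl,optics
o=ctrl.get_obs(); print(o["eef_pos"],o["clock"],o["force"].round(2),o["ft_torque"].round(2),o["width"]); print(go(o,[.5112,.1512,.225],156.8))
```

```text
[ 0.62849318 -0.12270981  0.09157485] 2.6 [-0.81  0.55 -2.18] [0.04 0.06 0.01] 0.1759388047371518
('tx 26.68 ty 13.26 tz -13.35 twist -17.19', 'yaw 139.61')
```

Call:
move_arm(
  series=[
    {"tx": 0,"ty": 0,"tz": -0.5,"twist": 0,"gripper": 0},
    {"tx": 0,"ty": 0,"tz": -1.5,"twist": 0,"gripper": 0},
    {"tx": 0,"ty": 0,"tz": -3,"twist": 0,"gripper": 0},
    {"tx": 0,"ty": 0,"tz": -5,"twist": 0,"gripper": 0},
    {"tx": 0,"ty": 0,"tz": -7,"twist": 0,"gripper": 0},
    {"tx": 0,"ty": 0,"tz": -9,"twist": 0,"gripper": 0},
    {"tx": 0,"ty": 0,"tz": -11,"twist": 0,"gripper": 0},
    {"tx": 0,"ty": 0,"tz": -12.5,"twist": 0,"gripper": 0},
    {"tx": 0,"ty": 0,"tz": -13.5,"twist": 0,"gripper": 0},
    {"tx": 0,"ty": 0,"tz": -14,"twist": 0,"gripper": 0},
    {"tx": 0,"ty": 0,"tz": -14,"twist": 0,"gripper": 0},
  ],
)

```text
clock: 3.7
eef_pos: [0.6285, -0.1227, 0.2317]
tcp_rot: [0.0, 0.345, 0.939, 0.0]
force: [-1.4, -0.4, -6.1]
width: 0.174
gripper_force: 60.3
```

Call:
move_arm(
  series=[
    {"tx": 1,"ty": 0.5,"tz": 0,"twist": -1,"gripper": 0},
    {"tx": 3,"ty": 1.5,"tz": 0,"twist": -3,"gripper": 0},
    {"tx": 6,"ty": 3,"tz": 0,"twist": -6,"gripper": 0},
    {"tx": 9,"ty": 4.5,"tz": 0,"twist": -9,"gripper": 0},
    {"tx": 12,"ty": 6,"tz": 0,"twist": -12,"gripper": 0},
    {"tx": 15,"ty": 7.5,"tz": 0,"twist": -14,"gripper": 0},
    {"tx": 18,"ty": 9,"tz": 0,"twist": -16,"gripper": 0},
    {"tx": 21,"ty": 10.5,"tz": 0,"twist": -17.2,"gripper": 0},
    {"tx": 23.5,"ty": 11.7,"tz": 0,"twist": -17.2,"gripper": 0},
    {"tx": 25.5,"ty": 12.7,"tz": 0,"twist": -17.2,"gripper": 0},
    {"tx": 26.7,"ty": 13.3,"tz": 0,"twist": -17.2,"gripper": 0},
    {"tx": 26.7,"ty": 13.3,"tz": 0,"twist": -17.2,"gripper": 0},
  ],
)

```text
clock: 4.9
eef_pos: [0.5098, 0.1542, 0.2313]
tcp_rot: [-0.001, 0.199, 0.98, 0.001]
force: [-0.4, -0.9, -4.8]
width: 0.179
gripper_force: 60.2
```

Run:
```python
from h import *
from plant import ctrl,optics
o=ctrl.get_obs(); print(o["eef_pos"],o["clock"],o["force"].round(2),o["ft_torque"].round(2),o["width"]); print(go(o,[.5112,.1512,.21],156.8))
d={n:optics.capture(n) for n in("scene","top","wrist")}; pickle.dump(d,open("c1.pkl","wb"))
ims=[]
for n in d:
    P=np.array(o["eef_pos"]); uv=proj(d[n],P-[0,0,.006],n=="wrist").round().astype(int); print(n,uv)
    x,y=np.clip(uv,[80,100],[470,310]); print(x-80,y-100); ims.append(cv2.resize(d[n]["image"][y-100:y+100,x-80:x+80],None,fx=1.66,fy=1.66))
cv2.imwrite("pics/j.png",np.hstack([cv2.resize(i,(266,332)) for i in ims])[:,:,::-1])
```

```text
[0.50978719 0.15419051 0.2312506 ] 4.9 [-0.35 -0.92 -4.79] [-0.    0.07  0.03] 0.1793229580923118
('tx -0.25 ty -0.22 tz 2.12 twist 0.30', 'yaw 157.10')
scene [389 191]
309 91
top [169 256]
89 156
wrist [285 263]
205 163
```

View pics/j.png

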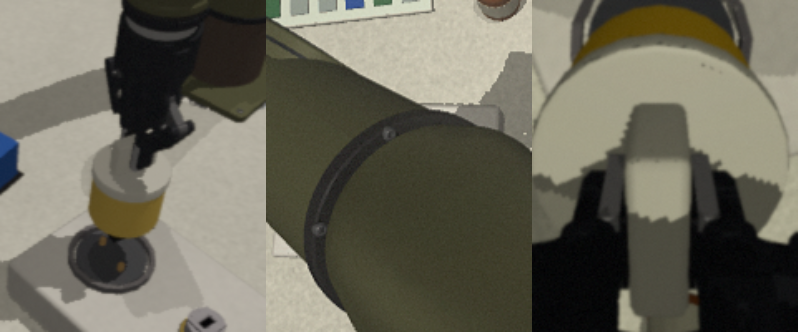

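The scene view shows the jar hanging upright over the collar, slightly toward the switch. The top view is blocked by the arm. The wrist view shows the lid with the fingers on its handle, so I'll measure the lid's rim there numerically.

Run:
```python
from h import *
from scipy.optimize import least_squares
d=pickle.load(open("c1.pkl","rb"));c=d["wrist"]
im=cv2.cvtColor(c["image"],cv2.COLOR_RGB2GRAY).astype(int)
hs=cv2.cvtColor(c["image"],cv2.COLOR_RGB2HSV)
for v in range(185,300,10):
    print(v," ".join("%d/%d"%(im[v,u],hs[v,u,1]) for u in range(190,376,6)))
print("col"," ".join("%d:%d/%d"%(v,im[v,262],hs[v,262,1]) for v in range(160,240,3)))
```

```text
185 169/41 163/41 157/33 165/33 169/35 170/32 169/34 73/23 120/47 60/239 65/240 67/229 70/154 76/89 80/52 85/46 85/46 82/70 78/107 72/213 73/225 70/244 68/229 134/35 60/16 146/34 146/34 144/34 144/33 140/37 158/34
195 171/43 165/41 147/41 168/34 170/35 171/33 171/32 65/112 67/152 83/42 107/39 161/41 166/39 166/42 164/41 160/42 165/39 167/40 170/42 170/39 131/42 96/44 85/57 69/235 58/21 140/33 143/35 142/36 145/33 142/32 169/35
205 169/41 167/40 173/40 142/36 170/33 170/35 127/37 112/44 159/43 160/41 160/42 160/42 160/39 162/42 160/43 159/40 161/42 162/40 162/42 162/41 161/41 159/43 163/41 154/42 88/45 141/33 142/36 143/36 142/35 147/35 171/34
215 165/41 168/40 166/39 169/41 166/34 103/45 157/39 158/41 159/40 158/39 159/40 159/42 160/42 162/41 161/40 160/42 160/40 159/39 160/42 161/41 161/38 160/40 159/39 160/40 160/43 157/42 159/36 168/34 167/35 169/34 169/34
225 166/39 166/41 172/43 171/42 129/44 160/40 159/41 160/39 159/39 160/42 159/40 158/41 159/40 147/39 109/41 109/43 110/43 120/45 160/39 161/38 161/40 159/39 159/41 159/42 159/41 160/40 160/42 154/37 170/35 170/34 170/32
235 167
[... 1028 characters left out ...]
 166/40 164/42
285 92/43 88/45 93/45 93/43 104/43 104/45 103/46 32/39 6/36 8/0 55/22 55/18 100/42 153/45 158/41 156/44 158/44 158/42 133/43 37/7 55/18 42/24 3/102 11/59 73/41 73/44 74/43 85/43 164/44 165/41 169/40
295 96/42 91/41 92/38 93/40 93/45 101/42 101/44 6/73 9/70 8/57 75/17 41/18 37/46 74/46 77/48 101/49 93/46 98/45 68/51 23/32 75/10 15/32 11/23 8/93 61/45 75/43 81/40 164/41 165/41 166/42 173/41
col 160:42/12 163:41/6 166:40/19 169:49/109 172:65/237 175:66/240 178:66/238 181:69/230 184:66/209 187:82/45 190:95/42 193:158/41 196:165/39 199:160/42 202:160/42 205:160/39 208:160/42 211:161/39 214:160/43 217:160/42 220:158/41 223:159/39 226:159/42 229:159/39 232:154/43 235:150/41 238:96/44
```

```bash
cat > rim.py <<'E'
from h import *
from scipy.optimize import least_squares
def rim(c,zl):
    im=cv2.GaussianBlur(cv2.cvtColor(c["image"],cv2.COLOR_RGB2GRAY),(3,3),0).astype(int); p=[]
    for u in range(215,350,4):
        for v in range(222,170,-1):
            if im[v,u]<135: p.append((u,v+.3));break
    for v in range(205,256,3):
        for u in range(235,190,-1):
            if im[v,u]<145: p.append((u+.3,v));break
        for u in range(330,385):
            if im[v,u]<145: p.append((u-.3,v));break
    P=np.array([onz(c,q,zl,True)[:2] for q in p])
    f=lambda x:np.hypot(*(P-x[:2]).T)-x[2]
    s=least_squares(f,[*P.mean(0),.042],loss="soft_l1",f_scale=.0005)
    s2=least_squares(lambda x:f([*x,.042]),s.x[:2],loss="soft_l1",f_scale=.0005)
    return s.x,s2.x,np.median(abs(f(s.x))),len(P)
E
python3 - <<'E'
from rim import *
d=pickle.load(open("c1.pkl","rb"))
print(rim(d["wrist"],.2312-.0916+.085))
c=d["scene"]; hs=cv2.cvtColor(c["image"],cv2.COLOR_RGB2HSV)
m=((hs[...,1]>170)&(hs[...,0]>15)&(hs[...,0]<35)&(hs[...,2]>60)).astype(np.uint8); m[:120]=0;m[270:]=0
n,l,st,ce=cv2.connectedComponentsWithStats(m);i=1+st[1:,4].argmax();print(st[i],ce[i])
zz=.2312-.0916
for v in range(st[i][1],st[i][1]+st[i][3],5):
    u=np.where(l[v]==i)[0]; print(v,u.min(),u.max(),len(u))
for z in(.02,.04,.06): print(z,[proj(c,[.51+a,.1545+b,zz+z]).round(1) for a,b in((0,0),(.01,0),(0,.01))])
E
```

```text
(array([0.51079232, 0.15186099, 0.03974041]), array([0.51337618, 0.15077519]), np.float64(0.00012875167917401203), 67)
[377 217   2   2   3] [377.66666667 217.66666667]
217 378 378 1
0.02 [array([384. , 216.5]), array([380.7, 219.3]), array([388.3, 219.2])]
0.04 [array([385.5, 209.1]), array([382.2, 211.9]), array([389.9, 211.8])]
0.06 [array([387. , 201.5]), array([383.7, 204.3]), array([391.5, 204.2])]
```

Run:
```python
from rim import *
from plant import ctrl,optics
o=ctrl.get_obs(); print(o["eef_pos"],o["clock"],o["force"].round(2),abs(o["joint_vel"]).max())
w=optics.capture("wrist"); print(rim(w,o["eef_pos"][2]-.0916+.085))
c=optics.capture("scene"); hs=cv2.cvtColor(c["image"],cv2.COLOR_RGB2HSV); print(hs[214,370:400:6])
h,s,v=[hs[...,i].astype(int) for i in range(3)]
m=((s>130)&(h>14)&(h<40)&(v>50)).astype(np.uint8); m[:120]=0;m[270:]=0;m[:,:340]=0;m[:,430:]=0
n,l,st,ce=cv2.connectedComponentsWithStats(m);i=1+st[1:,4].argmax();print(st[i],ce[i])
zz=o["eef_pos"][2]-.0916
for r in range(st[i][1],st[i][1]+st[i][3],4):
    u=np.where(l[r]==i)[0]; print(r,u.min(),u.max(),len(u))
print([(proj(c,[.5108,.1519,zz+z]).round(1),proj(c,[.5098,.1542,zz+z]).round(1)) for z in(.02,.04,.06)])
```

```text
[0.51173278 0.14973191 0.23080332] 5.05 [ 0.15 -0.48 -5.77] 0.013579966355905328
(array([0.51128446, 0.15106917, 0.03986352]), array([0.5137569 , 0.15009086]), np.float64(0.00013278139337091419), 66)
[[ 22 167  96]
 [ 22 164  98]
 [ 22 166 100]
 [ 22 167 101]
 [ 23 166 100]]
[360 201  44  33 834] [379.90167866 219.73860911]
201 362 362 1
205 362 366 5
209 361 403 13
213 361 402 42
217 361 401 41
221 362 400 39
225 364 398 35
229 368 395 28
233 378 385 8
[(array([382.6, 216.2]), array([383.9, 216.5])), (array([384. , 208.8]), array([385.4, 209.1])), (array([385.5, 201.1]), array([386.9, 201.5]))]
```

Run:
```python
from h import *
d=pickle.load(open("c0.pkl","rb"))
for n,b in(("top",(165,240,215,285)),("scene",(352,228,400,266))):
    c=d[n];x0,y0,x1,y1=b; I=c["image"][y0:y1,x0:x1].astype(int)
    w=np.clip(I[...,0]-I[...,2]-25,0,None); m=(w>0).astype(np.uint8)
    k,l,st,ce=cv2.connectedComponentsWithStats(m); P=[]
    for i in range(1,k):
        if st[i,4]<3: continue
        ys,xs=np.where(l==i); W=w[ys,xs]; uv=((xs*W).sum()/W.sum()+x0,(ys*W).sum()/W.sum()+y0)
        p=onz(c,uv,.0805); P.append(p); print(n,np.round(uv,1),st[i,4],p.round(4))
    if len(P)==2: e=P[1]-P[0]; print("mid",(P[0]+P[1])/2,np.linalg.norm(e),np.degrees(np.arctan2(e[1],e[0])))
    # collar dark plate fit
    g=cv2.cvtColor(c["image"],cv2.COLOR_RGB2GRAY);
```

```text
top [178.5 260.1] 13 [0.5199 0.1718 0.0805]
top [198.1 266.8] 14 [0.5026 0.1313 0.0805]
mid [0.51126883 0.15155811 0.0805    ] 0.04397132236736531 -113.10540669700583
scene [370.7 234.9] 23 [0.5031 0.1295 0.0805]
scene [381.6 250.5] 23 [0.5203 0.1699 0.0805]
mid [0.51168468 0.14969255 0.0805    ] 0.04391831667554775 66.99085365842497
```

Call:
move_arm(
  series=[
    {"tx": 0,"ty": 0,"tz": 1,"twist": 0,"gripper": 0},
    {"tx": 0,"ty": 0,"tz": 2.5,"twist": 0,"gripper": 0},
    {"tx": 0,"ty": 0,"tz": 4,"twist": 0,"gripper": 0},
    {"tx": 0,"ty": 0,"tz": 5,"twist": 0,"gripper": 0},
    {"tx": 0,"ty": 0,"tz": 5.4,"twist": 0,"gripper": 0},
    {"tx": 0,"ty": 0,"tz": 5.6,"twist": 0,"gripper": 0},
    {"tx": 0,"ty": 0,"tz": 5.7,"twist": 0,"gripper": 0},
    {"tx": 0,"ty": 0,"tz": 5.8,"twist": 0,"gripper": 0},
    {"tx": 0,"ty": 0,"tz": 5.9,"twist": 0,"gripper": 0},
    {"tx": 0,"ty": 0,"tz": 6.0,"twist": 0,"gripper": 0},
    {"tx": 0,"ty": 0,"tz": 6.0,"twist": 0,"gripper": 0},
  ],
)

```text
clock: 6.25
eef_pos: [0.5113, 0.1516, 0.1713]
tcp_rot: [0.0, 0.201, 0.98, -0.0]
force: [-0.0, -0.0, -4.7]
width: 0.181
gripper_force: 60.1
```

```bash
cat > st.py <<'E'
from h import *
from plant import ctrl
o=ctrl.get_obs(); print(o["clock"],o["eef_pos"].round(4),go(o,o["eef_pos"],0)[1],o["force"].round(2),o["ft_torque"].round(2),o["width"].round(3),o["gripper_force"])
E
python3 st.py
```

```text
Traceback (most recent call last):
  File "st.py", line 3, in <module>
    o=ctrl.get_obs(); print(o["clock"],o["eef_pos"].round(4),go(o,o["eef_pos"],0)[1],o["force"].round(2),o["ft_torque"].round(2),o["width"].round(3),o["gripper_force"])
                                                                                                                                 ^^^^^^^^^^^^^^^^
AttributeError: 'float' object has no attribute 'round'
```

Call:
move_arm(
  series=[
    {"tx": 0,"ty": 0,"tz": 0.1,"twist": 0,"gripper": 0},
    {"tx": 0,"ty": 0,"tz": 0.2,"twist": 0,"gripper": 0},
    {"tx": 0,"ty": 0,"tz": 0.3,"twist": 0,"gripper": 0},
    {"tx": 0,"ty": 0,"tz": 0.3,"twist": 0,"gripper": 0},
    {"tx": 0,"ty": 0,"tz": 0.3,"twist": 0,"gripper": 0},
  ],
)

```text
clock: 6.75
eef_pos: [0.5112, 0.1516, 0.1683]
tcp_rot: [-0.0, 0.201, 0.98, -0.0]
force: [0.0, -0.6, -5.7]
width: 0.176
gripper_force: 60.1
```

```bash
sed -i 's/o\["width"\].round(3)/round(o["width"],3)/' st.py; python3 st.py
```

```text
6.75 [0.5112 0.1516 0.1683] yaw 156.81 [ 0.01 -0.56 -5.72] [ 0.02 -0.01 -0.01] 0.176 60.09958863258362
```

Call:
move_arm(
  series=[
    {"tx": 0,"ty": 0,"tz": 0.1,"twist": 0,"gripper": 0},
    {"tx": 0,"ty": 0,"tz": 0.2,"twist": 0,"gripper": 0},
    {"tx": 0,"ty": 0,"tz": 0.3,"twist": 0,"gripper": 0},
    {"tx": 0,"ty": 0,"tz": 0.4,"twist": 0,"gripper": 0},
    {"tx": 0,"ty": 0,"tz": 0.45,"twist": 0,"gripper": 0},
    {"tx": 0,"ty": 0,"tz": 0.5,"twist": 0,"gripper": 0},
    {"tx": 0,"ty": 0,"tz": 0.5,"twist": 0,"gripper": 0},
  ],
)

```text
clock: 7.45
eef_pos: [0.5112, 0.1517, 0.1635]
tcp_rot: [0.0, 0.201, 0.98, -0.0]
force: [-1.2, -0.5, -2.5]
width: 0.175
gripper_force: 60.5
```

```bash
python3 st.py
```

```text
7.45 [0.5112 0.1517 0.1635] yaw 156.82 [-1.18 -0.5  -2.52] [-0.15  0.18 -0.03] 0.175 60.48464298248291
```

Call:
move_arm(
  series=[
    {"tx": 0,"ty": 0,"tz": 0.05,"twist": 0,"gripper": 0},
    {"tx": 0,"ty": 0,"tz": 0.05,"twist": 0,"gripper": 0},
    {"tx": 0,"ty": 0,"tz": 0.05,"twist": 0,"gripper": 0.4},
    {"tx": 0,"ty": 0,"tz": 0.05,"twist": 0,"gripper": 0.4},
    {"tx": 0,"ty": 0,"tz": 0.05,"twist": 0,"gripper": 0.5},
    {"tx": 0,"ty": 0,"tz": 0.05,"twist": 0,"gripper": 0.5},
    {"tx": 0,"ty": 0,"tz": -1,"twist": 0,"gripper": 0.5},
    {"tx": 0,"ty": 0,"tz": -3,"twist": 0,"gripper": 0.5},
    {"tx": 0,"ty": 0,"tz": -6,"twist": 0,"gripper": 0.5},
    {"tx": 0,"ty": 0,"tz": -9,"twist": 0,"gripper": 0.5},
    {"tx": 0,"ty": 0,"tz": -9,"twist": 0,"gripper": 0.5},
  ],
)

```text
clock: 8.55
eef_pos: [0.5133, 0.1536, 0.2577]
tcp_rot: [0.003, 0.201, 0.98, 0.003]
force: [0.1, -0.5, 0.6]
width: 0.497
gripper_force: 0.0
```

```bash
python3 st.py
python3 - <<'E'
from h import *
from plant import ctrl,optics
o=ctrl.get_obs()
print(go(o,[.4625,-.1015,.25],176.4))
E
```

```text
8.55 [0.5133 0.1536 0.2577] yaw 156.81 [ 0.09 -0.48  0.61] [ 0.02 -0.03  0.02] 0.497 0.0
('tx -5.37 ty -25.45 tz 0.64 twist -19.59', 'yaw 156.81')
```

Call:
move_arm(
  series=[
    {"tx": -1.1,"ty": -5,"tz": 0,"twist": -4,"gripper": 0.5},
    {"tx": -2.2,"ty": -10,"tz": 0,"twist": -8,"gripper": 0.5},
    {"tx": -3.3,"ty": -15,"tz": 0,"twist": -12,"gripper": 0.5},
    {"tx": -4.4,"ty": -19,"tz": 1,"twist": -16,"gripper": 0.5},
    {"tx": -5,"ty": -23,"tz": 2,"twist": -19.6,"gripper": 0.5},
    {"tx": -5.5,"ty": -25.2,"tz": 3,"twist": -19.6,"gripper": 0.5},
    {"tx": -5.5,"ty": -25.2,"tz": 3,"twist": -19.6,"gripper": 0.5},
    {"tx": -5.5,"ty": -25.2,"tz": 3,"twist": -19.6,"gripper": 0.5},
    {"tx": -5.5,"ty": -25.2,"tz": 3,"twist": -19.6,"gripper": 0.5},
  ],
)

```text
clock: 9.45
eef_pos: [0.4633, -0.1002, 0.2239]
tcp_rot: [0.001, 0.03, 1.0, 0.0]
force: [-0.0, 0.6, 0.5]
width: 0.501
gripper_force: 0.0
```

```bash
python3 st.py
python3 - <<'E'
from h import *
from plant import ctrl,optics
w=optics.capture("wrist");t=optics.capture("top");s=optics.capture("scene"); pickle.dump((w,t,s),open("c2.pkl","wb"))
o=ctrl.get_obs()
uv=proj(w,[.4625,-.1015,.106],True).round().astype(int); print("key",uv)
x,y=uv; x,y=max(x,45),max(y,45)
a=cv2.resize(w["image"][y-45:y+45,x-45:x+45],(396,396),interpolation=cv2.INTER_CUBIC); print(x-45,y-45,4.4)
b=cv2.resize(s["image"][150:310,320:480],(396,396),interpolation=cv2.INTER_CUBIC)
cv2.imwrite("pics/k.png",np.hstack([a,b])[:,:,::-1])
E
```

```text
9.45 [ 0.4633 -0.1002  0.2239] yaw 176.53 [-0.03  0.57  0.5 ] [-0.05  0.03  0.01] 0.501 0.0
key [278 202]
233 157 4.4
```

View pics/k.png

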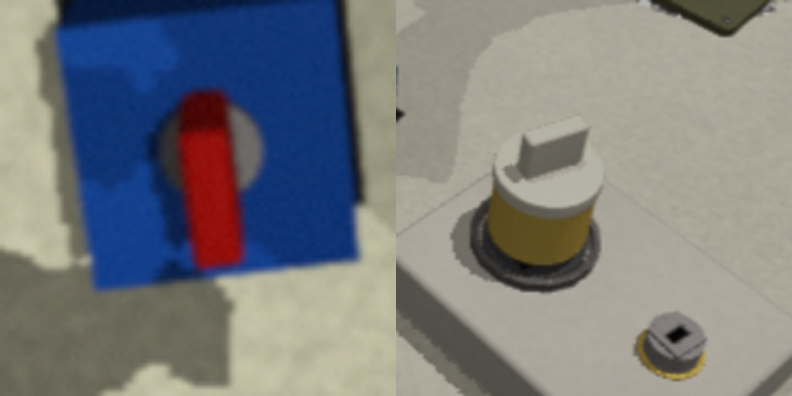

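The left crop shows the key's head top with corners near (183,132), (230,128), (243,263) and (197,270). The right crop shows the jar upright inside the collar with its handle top near (553,137), and the slot open at (678,333).

Run:
```python
from h import *
from plant import ctrl
w,t,s=pickle.load(open("c2.pkl","rb"));d=pickle.load(open("c0.pkl","rb"))
P=[onz(w,((u+.5)/4.4-.5+233,(v+.5)/4.4-.5+157),.106,True) for u,v in[(183,132),(230,128),(243,263),(197,270)]]
a,b=(P[0]+P[1])/2,(P[2]+P[3])/2;e=b-a
print("key",((a+b)/2).round(4),np.linalg.norm(e),np.linalg.norm(P[0]-P[1]),np.degrees(np.arctan2(e[1],e[0])))
# red mask hull centre in top view and scene
I=t["image"].astype(int);m=((I[...,0]>90)&(I[...,1]<60)&(I[...,2]<60)).astype(np.uint8);m[:,:290]=0;m[:,330:]=0;m[:262]=0;m[295:]=0
print("top red visible",m.sum())
u=((553-396+.5)/2.475-.5+320,(137.5)/2.475-.5+150)
for z in(.197,.207): print("handle top at",z,onz(s,u,z))
# slot: dark pixels, scene and top
for n,c,b,th in(("top",d["top"],(114,254,128,272),60),("scene",s,(424,276,442,296),60)):
    g=cv2.cvtColor(c["image"],cv2.COLOR_RGB2GRAY)[b[1]:b[3],b[0]:b[2]].astype(float)
    print(n);print(g.astype(int))
```

```text
key [ 0.4628 -0.0991  0.106 ] 0.027131203347220176 0.008793076548341314 1.9518292693654888
top red visible 0
handle top at 0.197 [0.51992664 0.15369804 0.197     ]
handle top at 0.207 [0.52879538 0.15864634 0.207     ]
top
[[131 104  89 101  81  76  76 106 103 105 111 111 105  87]
 [108 105 100 105 102 100 101 105 105  90 105  94  78  73]
 [100 104 104 103 110 109 109 109 105 104 106 103 106 103]
 [103  99  99 104  88  83  80 106 105 106 106 108 110 108]
 [105 107 104 107  78  39  39  42  51  60 106 105 104 103]
 [104 103 107 103  67  24  29  37  29  55 111 108 107 108]
 [104 104 108 102  68  30  37  35  29  72 110 107 109 111]
 [109 105 108  96  54  24  28  36  25 103 110 102 107  91]
 [108 110 108  91  50  37  32  29  37  96 108 104 111  77]
 [105 105 109  76  33  36  32  29  38 110 109 108 113  59]
 [110 108 104  74  30  31  31  32  79 112 108 107 107  61]
 [105 107 104  62  25  26  33  23  78 109 111 111 113  52]
 [107 109  99  81  62  68  69  47  96 106 105 110  93  87]
 [108 108 107 105 108 110 102  99  97 107 107 110  78 108]
 [102  90 107 110 106 108 108 110 107 106 109 113  
[... 992 characters left out ...]
 83 113 126 129 128 128]
 [115  96  96 119 124 113  71  28  11  31  62  96 122 127 130 131 129 129]
 [123 114  84  89 111 122 111  73  56  77  98 115 127 129 129 130 130 127]
 [121 124 111  78  84 110 123 120 117 119 124 126 129 128 128 128 122 102]
 [ 95 122 125 119 100  86 111 123 127 124 124 127 127 126 125 121 105 103]
 [ 68  96 122 125 114  83  83 110 125 128 127 124 124 118 106 111 122 123]
 [ 57  65  85 111 120 112  84  85 110 124 126 120 108  99 107 123 126 128]
 [ 56  58  59  72  92 111 115 101  85 108 115 103 106 122 124 127 125 119]
 [ 57  57  56  58  65  74  91  98  73  70  81 101 119 123 124 119  97  82]
 [ 58  58  58  56  58  58  65  67  62  64  74  83  93  88  85  77  72  78]]
```

```bash
python3 st.py
python3 - <<'E'
from h import *
from plant import ctrl
w,t,s=pickle.load(open("c2.pkl","rb"));d=pickle.load(open("c0.pkl","rb"))
for n,c,b,hi in(("top",d["top"],(117,256,125,268),105),("scene",s,(427,279,440,290),128),("scene0",d["scene"],(427,279,440,290),128)):
    g=cv2.cvtColor(c["image"],cv2.COLOR_RGB2GRAY)[b[1]:b[3],b[0]:b[2]].astype(float)
    W=np.clip(hi-g,0,None); W[W<15]=0; W=np.minimum(W,80)
    ys,xs=np.nonzero(W); ww=W[ys,xs]; P=np.array([onz(c,(x+b[0],y+b[1]),.09)[:2] for x,y in zip(xs,ys)])
    m=(P*ww[:,None]).sum(0)/ww.sum(); C=np.cov(P.T,aweights=ww); e,v=np.linalg.eigh(C)
    print(n,m.round(4),np.sqrt(12*e).round(4),np.degrees(np.arctan2(v[1,1],v[0,1])))
o=ctrl.get_obs(); print(go(o,[.4625,-.1003,.074],182))
E
```

```text
9.6 [ 0.4632 -0.1003  0.2238] yaw 176.55 [ 0.7  -0.36 -0.32] [ 0.06 -0.05  0.01] 0.5 0.0
top [0.5254 0.2904] [0.0107 0.0184] 168.48149179493637
scene [0.5265 0.2892] [0.0103 0.0209] 169.11036885219812
scene0 [0.5266 0.2892] [0.0107 0.0213] 169.8398536332412
('tx 0.09 ty -0.00 tz 14.98 twist -5.45', 'yaw 176.55')
```

Call:
move_arm(
  series=[
    {"tx": 0.1,"ty": 0,"tz": 3,"twist": -5.5,"gripper": 0.4},
    {"tx": 0.1,"ty": 0,"tz": 7,"twist": -5.5,"gripper": 0.4},
    {"tx": 0.1,"ty": 0,"tz": 10,"twist": -5.5,"gripper": 0.4},
    {"tx": 0.1,"ty": 0,"tz": 12.5,"twist": -5.5,"gripper": 0.4},
    {"tx": 0.1,"ty": 0,"tz": 14,"twist": -5.5,"gripper": 0.4},
    {"tx": 0.1,"ty": 0,"tz": 14.7,"twist": -5.5,"gripper": 0.4},
    {"tx": 0.1,"ty": 0,"tz": 15,"twist": -5.5,"gripper": 0.4},
    {"tx": 0.1,"ty": 0,"tz": 15,"twist": -5.5,"gripper": 0.2},
    {"tx": 0.1,"ty": 0,"tz": 15,"twist": -5.5,"gripper": 0},
    {"tx": 0.1,"ty": 0,"tz": 15,"twist": -5.5,"gripper": 0},
    {"tx": 0.1,"ty": 0,"tz": 15,"twist": -5.5,"gripper": 0},
  ],
)

```text
clock: 10.7
eef_pos: [0.4622, -0.1016, 0.0741]
tcp_rot: [0.001, -0.017, 1.0, -0.0]
force: [-0.3, 0.3, 6.7]
width: 0.104
gripper_force: 58.8
```

```bash
python3 st.py
```

```text
10.7 [ 0.4622 -0.1016  0.0741] yaw -178.09 [-0.29  0.29  6.74] [0.06 0.07 0.03] 0.104 58.755839467048645
```

Call:
move_arm(
  series=[
    {"tx": 0,"ty": 0,"tz": -0.5,"twist": 0,"gripper": 0},
    {"tx": 0,"ty": 0,"tz": -1.2,"twist": 0,"gripper": 0},
    {"tx": 0,"ty": 0,"tz": -2,"twist": 0,"gripper": 0},
    {"tx": 0,"ty": 0,"tz": -3.5,"twist": 0,"gripper": 0},
    {"tx": 0,"ty": 0,"tz": -6,"twist": 0,"gripper": 0},
    {"tx": 0,"ty": 0,"tz": -9,"twist": 0,"gripper": 0},
    {"tx": 0,"ty": 0,"tz": -12,"twist": 0,"gripper": 0},
    {"tx": 0,"ty": 0,"tz": -15,"twist": 0,"gripper": 0},
    {"tx": 0,"ty": 0,"tz": -18,"twist": 0,"gripper": 0},
    {"tx": 0,"ty": 0,"tz": -19,"twist": 0,"gripper": 0},
    {"tx": 0,"ty": 0,"tz": -19,"twist": 0,"gripper": 0},
    {"tx": 0,"ty": 0,"tz": -19,"twist": 0,"gripper": 0},
  ],
)

```text
clock: 11.9
eef_pos: [0.4608, -0.102, 0.2626]
tcp_rot: [-0.001, -0.017, 1.0, -0.0]
force: [-0.0, -0.9, -0.6]
width: 0.105
gripper_force: 58.4
```

```bash
python3 st.py;  python3 - <<'E'
from h import *
from plant import ctrl
o=ctrl.get_obs(); print(go(o,[.526,.2898,.264],168.9),o["q"].round(2))
E
```

```text
11.9 [ 0.4608 -0.102   0.2626] yaw -178.10 [-0.03 -0.89 -0.61] [-0.02  0.02  0.06] 0.105 58.37248206138611
('tx -7.82 ty 38.94 tz -0.17 twist 13.00', 'yaw -178.10') [ 0.73  0.59 -0.98  1.95  0.62  0.94  1.05]
```

Call:
move_arm(
  series=[
    {"tx": -0.6,"ty": 3,"tz": 0,"twist": 2,"gripper": 0},
    {"tx": -1.5,"ty": 7.5,"tz": 0,"twist": 4,"gripper": 0},
    {"tx": -2.4,"ty": 12,"tz": 0,"twist": 6,"gripper": 0},
    {"tx": -3.3,"ty": 16.5,"tz": 0,"twist": 8,"gripper": 0},
    {"tx": -4.2,"ty": 21,"tz": 0,"twist": 10,"gripper": 0},
    {"tx": -5.1,"ty": 25.5,"tz": 0,"twist": 12,"gripper": 0},
    {"tx": -6,"ty": 30,"tz": 0,"twist": 13,"gripper": 0},
    {"tx": -6.8,"ty": 34,"tz": 0,"twist": 13,"gripper": 0},
    {"tx": -7.4,"ty": 37,"tz": 0,"twist": 13,"gripper": 0},
    {"tx": -7.8,"ty": 38.9,"tz": 0,"twist": 13,"gripper": 0},
    {"tx": -7.8,"ty": 38.9,"tz": 0,"twist": 13,"gripper": 0},
    {"tx": -7.8,"ty": 38.9,"tz": 0,"twist": 13,"gripper": 0},
  ],
)

```text
clock: 13.1
eef_pos: [0.5258, 0.2888, 0.2615]
tcp_rot: [-0.001, 0.096, 0.995, -0.002]
force: [-0.3, -0.1, -0.8]
width: 0.107
gripper_force: 58.5
```

Call:
move_arm(
  series=[
    {"tx": 0,"ty": 0,"tz": 2,"twist": 0,"gripper": 0},
    {"tx": 0,"ty": 0,"tz": 5,"twist": 0,"gripper": 0},
    {"tx": 0,"ty": 0,"tz": 8,"twist": 0,"gripper": 0},
    {"tx": 0,"ty": 0,"tz": 10,"twist": 0,"gripper": 0},
    {"tx": 0,"ty": 0,"tz": 11,"twist": 0,"gripper": 0},
    {"tx": 0,"ty": 0,"tz": 11,"twist": 0,"gripper": 0},
    {"tx": 0,"ty": 0,"tz": 11,"twist": 0,"gripper": 0},
    {"tx": 0,"ty": 0,"tz": 11,"twist": 0,"gripper": 0},
  ],
)

```text
clock: 13.9
eef_pos: [0.5272, 0.2901, 0.1545]
tcp_rot: [0.001, 0.097, 0.995, 0.001]
force: [0.7, -0.1, 0.3]
width: 0.107
gripper_force: 58.5
```

```bash
python3 st.py;  python3 - <<'E'
from h import *
from plant import ctrl,optics
o=ctrl.get_obs(); print(go(o,[.526,.2898,.13],168.9),o["q"].round(2))
s=optics.capture("scene");w=optics.capture("wrist");pickle.dump((s,w),open("c3.pkl","wb"))
u=proj(w,o["eef_pos"]-[0,0,.026],True).round().astype(int);print(u)
a=cv2.resize(s["image"][220:310,385:475],(396,396),interpolation=cv2.INTER_CUBIC)
y=min(u[1],365);b=cv2.resize(w["image"][y-55:y+55,u[0]-55:u[0]+55],(396,396),interpolation=cv2.INTER_CUBIC);print(u[0]-55,y-55,3.6)
cv2.imwrite("pics/s3.png",np.hstack([a,b])[:,:,::-1])
E
```

```text
13.9 [0.5272 0.2901 0.1545] yaw 168.89 [ 0.7  -0.05  0.26] [-0.01 -0.03 -0.04] 0.107 58.482354283332825
('tx 0.12 ty -0.06 tz 2.45 twist -0.01', 'yaw 168.89') [-0.18  0.85 -0.73  1.7   0.71  0.88  0.16]
[279 251]
224 196 3.6
```

View pics/s3.png

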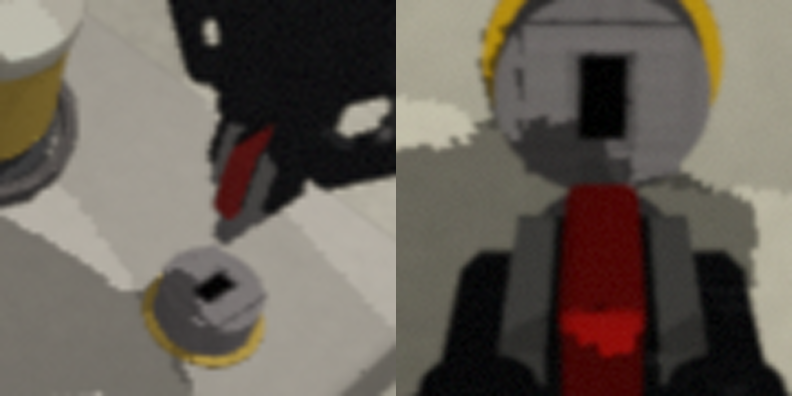

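The scene crop shows the key above the switch. The wrist crop shows the slot centred at (604,95) and the key head on the same centreline, its bottom front edge at (603,186). The sideways alignment is good; next I'll work out the offset along the slot.

```bash
python3 st.py;  python3 - <<'E'
from h import *
from plant import ctrl,optics
s,w=pickle.load(open("c3.pkl","rb"));o=ctrl.get_obs()
f=lambda u,v,z:onz(w,((u-396+.5)/3.6-.5+224,(v+.5)/3.6-.5+196),z,True)
M=rot(o["tcp_rot"]).as_matrix(); T=o["eef_pos"]
S=[f(581,56,.09),f(627,56,.09),f(581,138,.09),f(627,138,.09)]
sc=sum(S)/4; print("slot",sc.round(4),np.linalg.norm(S[0]-S[2]),np.linalg.norm(S[0]-S[1]))
e=S[0]-S[2];print("slot yaw",np.degrees(np.arctan2(e[1],e[0])))
k=f(603,186,T[2]-.0041); print("in tool cm: slot",((sc-T)@M*100).round(2),"key end edge",((k-T)@M*100).round(2))
I=w["image"].astype(int)
print([(v,I[v,281].tolist()) for v in range(238,320,3)])
E
```

```text
14.0 [0.5271 0.2901 0.1544] yaw 168.90 [-0.22 -0.33 -0.05] [ 0.   -0.   -0.01] 0.107 58.482195138931274
slot [0.5251 0.2918 0.09  ] 0.016439042131734652 0.008514223613946532
slot yaw 168.55722832416862
in tool cm: slot [0.24 0.12 6.44] key end edge [1.22 0.09 0.41]
[(238, [47, 46, 46]), (241, [45, 44, 43]), (244, [40, 38, 38]), (247, [62, 20, 18]), (250, [73, 7, 2]), (253, [72, 3, 0]), (256, [75, 7, 6]), (259, [77, 9, 7]), (262, [75, 7, 3]), (265, [77, 8, 6]), (268, [76, 5, 5]), (271, [77, 10, 5]), (274, [75, 5, 4]), (277, [76, 7, 6]), (280, [65, 3, 2]), (283, [118, 11, 8]), (286, [139, 15, 11]), (289, [142, 12, 10]), (292, [136, 13, 9]), (295, [81, 9, 6]), (298, [64, 2, 0]), (301, [66, 7, 8]), (304, [66, 7, 6]), (307, [65, 6, 5]), (310, [68, 8, 6]), (313, [68, 9, 8]), (316, [66, 11, 9]), (319, [67, 9, 8])]
```

Call:
move_arm(
  series=[
    {"tx": 0.1,"ty": 0,"tz": 1,"twist": 0,"gripper": 0},
    {"tx": 0.28,"ty": 0,"tz": 2.2,"twist": 0,"gripper": 0},
    {"tx": 0.28,"ty": 0,"tz": 3.2,"twist": 0,"gripper": 0},
    {"tx": 0.28,"ty": 0,"tz": 3.6,"twist": 0,"gripper": 0},
    {"tx": 0.28,"ty": 0,"tz": 3.7,"twist": 0,"gripper": 0},
    {"tx": 0.28,"ty": 0,"tz": 3.8,"twist": 0,"gripper": 0},
    {"tx": 0.28,"ty": 0,"tz": 3.9,"twist": 0,"gripper": 0},
    {"tx": 0.28,"ty": 0,"tz": 4.0,"twist": 0,"gripper": 0},
    {"tx": 0.28,"ty": 0,"tz": 4.1,"twist": 0,"gripper": 0},
    {"tx": 0.28,"ty": 0,"tz": 4.1,"twist": 0,"gripper": 0},
  ],
)

```text
clock: 15.0
eef_pos: [0.5238, 0.2902, 0.1121]
tcp_rot: [-0.0, 0.097, 0.995, -0.0]
force: [0.6, 0.3, -0.1]
width: 0.107
gripper_force: 58.4
```

```bash
python3 st.py
```

```text
15.0 [0.5238 0.2902 0.1121] yaw 168.91 [ 0.58  0.34 -0.07] [ 0.01 -0.03 -0.02] 0.107 58.40449333190918
```

Call:
move_arm(
  series=[
    {"tx": 0,"ty": 0,"tz": 0.15,"twist": 0,"gripper": 0},
    {"tx": 0,"ty": 0,"tz": 0.3,"twist": 0,"gripper": 0},
    {"tx": 0,"ty": 0,"tz": 0.45,"twist": 0,"gripper": 0},
    {"tx": 0,"ty": 0,"tz": 0.6,"twist": 0,"gripper": 0},
    {"tx": 0,"ty": 0,"tz": 0.75,"twist": 0,"gripper": 0},
    {"tx": 0,"ty": 0,"tz": 0.9,"twist": 0,"gripper": 0},
    {"tx": 0,"ty": 0,"tz": 1.05,"twist": 0,"gripper": 0},
    {"tx": 0,"ty": 0,"tz": 1.2,"twist": 0,"gripper": 0},
    {"tx": 0,"ty": 0,"tz": 1.3,"twist": 0,"gripper": 0},
    {"tx": 0,"ty": 0,"tz": 1.3,"twist": 0,"gripper": 0},
  ],
)

```text
clock: 16.0
eef_pos: [0.5237, 0.2902, 0.0991]
tcp_rot: [-0.0, 0.097, 0.995, -0.0]
force: [0.1, 0.8, -1.1]
width: 0.102
gripper_force: 58.4
```

```bash
python3 st.py
```

```text
16.0 [0.5237 0.2902 0.0991] yaw 168.91 [ 0.12  0.82 -1.14] [-0.01  0.05 -0.02] 0.102 58.40459883213043
```

Almost in; I'll press the last bit until there is contact.

Call:
move_arm(
  series=[
    {"tx": 0,"ty": 0,"tz": 0.05,"twist": 0,"gripper": 0},
    {"tx": 0,"ty": 0,"tz": 0.1,"twist": 0,"gripper": 0},
    {"tx": 0,"ty": 0,"tz": 0.15,"twist": 0,"gripper": 0},
    {"tx": 0,"ty": 0,"tz": 0.2,"twist": 0,"gripper": 0},
    {"tx": 0,"ty": 0,"tz": 0.2,"twist": 0,"gripper": 0},
  ],
)

```text
clock: 16.5
eef_pos: [0.5239, 0.2904, 0.0981]
tcp_rot: [0.0, 0.097, 0.995, -0.0]
force: [-0.6, -1.0, 5.8]
width: 0.107
gripper_force: 59.6
```

```bash
python3 st.py
```

```text
16.5 [0.5239 0.2904 0.0981] yaw 168.91 [-0.63 -1.01  5.81] [-0.28  0.34 -0.03] 0.107 59.562605023384094
```

Call:
move_arm(
  series=[
    {"tx": 0,"ty": 0,"tz": 0,"twist": 5,"gripper": 0},
    {"tx": 0,"ty": 0,"tz": 0,"twist": 10,"gripper": 0},
    {"tx": 0,"ty": 0,"tz": 0,"twist": 15,"gripper": 0},
    {"tx": 0,"ty": 0,"tz": 0,"twist": 20,"gripper": 0},
    {"tx": 0,"ty": 0,"tz": 0,"twist": 25,"gripper": 0},
    {"tx": 0,"ty": 0,"tz": 0,"twist": 30,"gripper": 0},
    {"tx": 0,"ty": 0,"tz": 0,"twist": 35,"gripper": 0},
    {"tx": 0,"ty": 0,"tz": 0,"twist": 40,"gripper": 0},
    {"tx": 0,"ty": 0,"tz": 0,"twist": 45,"gripper": 0},
    {"tx": 0,"ty": 0,"tz": 0,"twist": 48,"gripper": 0},
    {"tx": 0,"ty": 0,"tz": 0,"twist": 50,"gripper": 0},
    {"tx": 0,"ty": 0,"tz": 0,"twist": 50,"gripper": 0},
  ],
)

```text
clock: 17.7
eef_pos: [0.5251, 0.2919, 0.0981]
tcp_rot: [0.001, 0.508, 0.861, 0.002]
force: [2.8, 2.4, 3.7]
width: 0.106
gripper_force: 59.0
```

```bash
python3 st.py
```

```text
17.7 [0.5251 0.2919 0.0981] yaw 118.93 [2.77 2.37 3.7 ] [ 0.56 -0.67  0.05] 0.106 59.009698033332825
```

Call:
move_arm(
  series=[
    {"tx": 0,"ty": 0,"tz": 0,"twist": 2,"gripper": 0},
    {"tx": 0,"ty": 0,"tz": 0,"twist": 4,"gripper": 0},
    {"tx": 0,"ty": 0,"tz": 0,"twist": 6,"gripper": 0},
    {"tx": 0,"ty": 0,"tz": 0,"twist": 8,"gripper": 0},
    {"tx": 0,"ty": 0,"tz": 0,"twist": 10,"gripper": 0},
    {"tx": 0,"ty": 0,"tz": 0,"twist": 10,"gripper": 0},
  ],
)

```text
clock: 18.3
eef_pos: [0.5253, 0.292, 0.0981]
tcp_rot: [0.0, 0.582, 0.813, 0.002]
force: [4.6, 4.0, 3.8]
width: 0.113
gripper_force: 59.1
```

```bash
python3 st.py
```

```text
18.3 [0.5253 0.292  0.0981] yaw 108.81 [4.59 4.05 3.8 ] [ 0.89 -1.   -0.  ] 0.113 59.0771484375
```

Call:
move_arm(
  series=[
    {"tx": 0,"ty": 0,"tz": 0,"twist": 2,"gripper": 0},
    {"tx": 0,"ty": 0,"tz": 0,"twist": 4,"gripper": 0},
    {"tx": 0,"ty": 0,"tz": 0,"twist": 6,"gripper": 0},
    {"tx": 0,"ty": 0,"tz": 0,"twist": 6,"gripper": 0},
  ],
)

```text
clock: 18.7
eef_pos: [0.5255, 0.292, 0.0981]
tcp_rot: [0.0, 0.624, 0.782, 0.002]
force: [4.3, 4.4, 3.8]
width: 0.106
gripper_force: 59.0
```

```bash
python3 st.py
```

```text
18.7 [0.5255 0.292  0.0981] yaw 102.80 [4.33 4.38 3.79] [ 0.87 -0.97  0.04] 0.106 59.00318205356598
```

Call:
move_arm(
  series=[
    {"tx": 0,"ty": 0,"tz": 0,"twist": 2,"gripper": 0},
    {"tx": 0,"ty": 0,"tz": 0,"twist": 4,"gripper": 0},
    {"tx": 0,"ty": 0,"tz": 0,"twist": 6,"gripper": 0},
    {"tx": 0,"ty": 0,"tz": 0,"twist": 6,"gripper": 0},
  ],
)

```text
clock: 19.1
eef_pos: [0.5257, 0.2918, 0.0981]
tcp_rot: [0.001, 0.663, 0.748, 0.003]
force: [5.0, 3.3, 4.5]
width: 0.111
gripper_force: 59.2
```

```bash
python3 st.py
```

```text
19.1 [0.5257 0.2918 0.0981] yaw 96.87 [5.02 3.3  4.47] [ 0.79 -1.13  0.35] 0.111 59.168434739112854
```

Call:
move_arm(
  series=[
    {"tx": 0,"ty": 0,"tz": 0,"twist": 1.5,"gripper": 0},
    {"tx": 0,"ty": 0,"tz": 0,"twist": 1.5,"gripper": 0},
    {"tx": 0,"ty": 0,"tz": 0,"twist": 1.5,"gripper": 0.4},
    {"tx": 0,"ty": 0,"tz": 0,"twist": 1.5,"gripper": 0.4},
    {"tx": 0,"ty": 0,"tz": 0,"twist": 1.5,"gripper": 0.4},
    {"tx": 0,"ty": 0,"tz": -1,"twist": 1.5,"gripper": 0.4},
    {"tx": 0,"ty": 0,"tz": -3,"twist": 1.5,"gripper": 0.4},
    {"tx": 0,"ty": 0,"tz": -6,"twist": 1.5,"gripper": 0.4},
    {"tx": 0,"ty": 0,"tz": -10,"twist": 1.5,"gripper": 0.4},
    {"tx": 0,"ty": 0,"tz": -14,"twist": 1.5,"gripper": 0.4},
    {"tx": 0,"ty": 0,"tz": -14,"twist": 1.5,"gripper": 0.4},
    {"tx": 0,"ty": 0,"tz": -14,"twist": 1.5,"gripper": 0.4},
  ],
)

```text
clock: 20.3
eef_pos: [0.5239, 0.2902, 0.2386]
tcp_rot: [0.0, 0.673, 0.74, 0.001]
force: [-0.4, -1.6, 0.3]
width: 0.399
gripper_force: 0.0
```

```bash
python3 st.py
python3 - <<'E'
from h import *
from plant import ctrl,optics
s=optics.capture("scene");w=optics.capture("wrist");pickle.dump((s,w),open("c4.pkl","wb"))
u=proj(w,[.526,.29,.12],True).round().astype(int);print(u)
a=cv2.resize(s["image"][160:320,340:500],(396,396),interpolation=cv2.INTER_CUBIC)
b=cv2.resize(w["image"][u[1]-50:u[1]+50,u[0]-50:u[0]+50],(396,396),interpolation=cv2.INTER_CUBIC);print(u-50,3.96)
cv2.imwrite("pics/s4.png",np.hstack([a,b])[:,:,::-1])
E
```

```text
20.3 [0.5239 0.2902 0.2386] yaw 95.39 [-0.44 -1.65  0.27] [-0.01  0.    0.03] 0.399 0.0
[284 204]
[234 154] 3.96
```

View pics/s4.png

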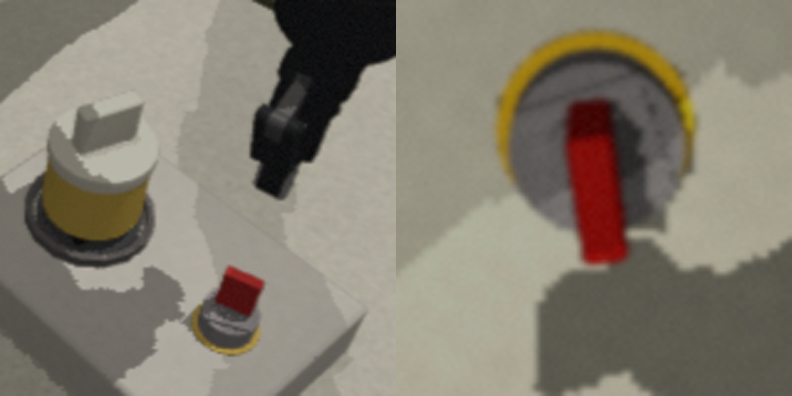

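The wrist crop shows the key in the switch, its head top running from (591,136) to (606,260), with the block's score line from (525,108) to (635,72). The scene crop shows the jar upright in the collar and the key standing in the switch. Next I'll compute both angles.

Run:
```python
from h import *
s,w=pickle.load(open("c4.pkl","rb"));s3,w3=pickle.load(open("c3.pkl","rb"))
def A(w,o,k,u,v,z):
    a,b=[onz(w,((p[0]-396+.5)/k-.5+o[0],(p[1]+.5)/k-.5+o[1]),z,True) for p in(u,v)];e=b-a
    return np.degrees(np.arctan2(e[1],e[0])),np.linalg.norm(e),(a+b)/2
print("key",A(w,(234,154),3.96,(606,260),(591,136),.130))
print("line now",A(w,(234,154),3.96,(525,108),(635,72),.09))
print("line before",A(w3,(224,196),3.6,(525,23),(682,23),.09))
t=pickle.load(open("c0.pkl","rb"))["top"]
```

```text
key (np.float64(102.20616565508861), np.float64(0.026399561970861275), array([0.52640708, 0.29321702, 0.13      ]))
line now (np.float64(23.964581281373025), np.float64(0.026553059510796295), array([0.52123317, 0.30641834, 0.09      ]))
line before (np.float64(78.87137297429581), np.float64(0.028833645331465055), array([0.51074024, 0.29452687, 0.09      ]))
```

The switch has turned about 55°, from 168.9° to 114.0°, where the stop should lie near 114.6°. The key rests at the far side of its play, the jar is home and the gripper is clear.

```bash
python3 -c "
from plant import ctrl
print(ctrl.hand_in())"
```

```text
the job is handed in; nothing more can be done
None
```

I handed the job in at about 20 s: the jar is fully home over the pegs, the key is fully in and turned clockwise to its stop, and nothing else on the bench was touched as far as the pictures and force readings show.

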